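# Load bisque drawer knobs into a kiln setter

## Robot

A 6-joint arm with a two-finger parallel gripper is mounted at the origin on the work surface. World frame = base frame: x ahead of the robot, y to its left, z up, the work surface at z = 0. Lengths are in m, angles in degrees, forces in N, time in s.
With the tool pointing down it reaches from about 0.3 to 0.75 m from the base axis. Payload 8.5 kg.
Tool frame: the origin (TCP) lies midway between the tips of the shut fingers; the grasp point (between the pads) lies 19 mm behind it; z points along the fingers, y is the direction in which the jaws open and shut (so a half turn about z gives the same grasp; the last joint's range is limited). The gripper opens to 85 mm and grips with 20 to 120 N. Pads are 22 mm wide; open, the fingers measure 114 mm over their backs; the gripper's body (76 mm by 85 mm) begins 54 mm behind the grasp point. The pads swing forward as they close: fully open they stand 13 mm farther back than shut.
Start: joints at [61.404, 21.807, 74.336, -0, 83.858, -12.336], TCP at [0.154, 0.528, 0.231] pointing down, gripper open.
Joint ranges: [-178.18, 178.18], [-50.72, 133.34], [12.68, 142.11], [-81.47, 261.47], [9.98, 163.14], [-165.26, 165.26]. Speed limits (degrees/s): [136.94, 136.94, 180, 180, 180, 180].

## Interface

Orientations are given as a 3x3 rotation matrix whose columns are the frame's x, y, z axes.
In Python, from rig import status, eyes, env gives the robot as it stands. The module is installed in compiled form; this text tells all that it offers.
- The arm moves only by the tool play_rows, never from a script. Its argument "targets" is text: rows parted by semicolons, each of 5 numbers parted by spaces: the shift along the tool's x, y, z in m, then the turn about the tool's z in rad, then the closure, from 0 (fully open) to 1 (shut). A call has 1 to 5 rows; each row is the pose to reach, as a shift and turn from the pose commanded when the call began, along the tool's axes at that moment; what a row does not reach only later rows make up. A row lasts 1/10 s, in which the tool goes at most 50 mm and 8.59 degrees, less where a joint would pass 70% of its speed; a pose out of reach is approached as far as the arm can. A call with a gripper value outside its range is refused whole. The fingers move at their own pace and stop on an object; "force" is the grip in N (left out, the last holds). Time passes only in rows, so rows that repeat a pose let the fingers close. It gives the time, the measured TCP pose, the force and the opening at its end, in the units of the state.
- status.observe(): the state, without advancing time (a new reading comes with each control period).
- eyes.get_image(name): name is "side" or "top" or "wrist"; returns a dict with "pixels" (480x640x3 uint8, red, green, blue), "range_z" (480x640 float32, m along the optical axis (not along the pixel's ray), 0 where there is no reading), "mtx" (3x3 intrinsics, pixels), "world_to_cam" (4x4, takes a point from world to camera coordinates); the wrist camera has in their place "T_tool_cam" (4x4, takes a point from camera to tool coordinates, whose origin is the TCP and whose axes are the flange's). Camera axes: x right, y up, looking along -z (the intrinsics and any distortion apply to the point x, -y, -z); pixel columns grow to the right and rows downward; lengths in m; the calibration is good to about 2 mm. The wrist camera is an equidistant fisheye: a pixel r from the principal point sees the ray r / f radians off the axis. A picture is of the moment at which its call begins: read the wrist's pose just before it.
- env.close_job(): hands the job in, once; it reports no verdict.
The state is a dict: "time_s": time; "q": joint angles; "qvel": joint speeds; "joint_efforts": joint torques, N m; "position": TCP position; "tool_rot": TCP orientation; "ft_force": force on the tool from outside, world axes, zero at the start; "wrist_torque": the same for the moment, N m; "grip_width": finger opening in m.
Only numpy, scipy, OpenCV 4.12 (cv2) and the standard library are available. Lean on these libraries where they do the work, as an engineer would, in place of code of your own. Each camera call takes 0.05 s, during which the arm holds its last target.

## Task

Uncover the kiln setter by sliding its cover batt off sideways, without lifting or tipping it, until it lies squarely on the stack of kiln shelves beside the setter. Then put each of the three drawer knobs from the ware board, foot down, into the empty hole that matches its foot, all the way to the bottom: they chip, so get the foot to the mouth of the hole before letting it drop in. Leave the knob that is already loaded, the kiln post and everything else on the table where they are.

Things in the scene. Friction and masses are not known exactly. Their poses are not given: they have to be found in the camera images.
- setter: Fixed slab 150 x 150 x 8 mm carrying the four hole blocks, which stand close in a 2 x 2 square (139 x 139 mm, tops 52 mm above the table) in any arrangement, under the batt at the start. Origin: centre of its underside, on the table; z up, x away from the robot within 0.2 rad. The shelf stack is on one y side of it, the ware board on the other, either way round.
- batt: Cover batt: flat square refractory tile 150 x 150 x 12 mm, about 0.5 kg, loose, lying on top of the four blocks (underside 52 mm, top 64 mm above the table) and reaching some 5 mm past them all round; slides when pushed on its edge (a few N). Origin: centre of the underside; x and y along its sides, z up.
- shelf_stack: Pile of bare kiln shelves, 170 mm (x) by 176 mm (y), flat top 50 mm above the table (2 mm lower than the blocks' tops), its centre 170 mm from the setter's along the setter's y or -y, with a gap of about 12 mm between them. Origin: centre of the underside, on the table; axes parallel to the setter's. Fixed.
- ware_board: Wooden board 210 mm (x) by 166 mm (y), 12 mm thick, on the side of the setter opposite the shelf stack, its centre 170 mm from the setter's; the three knobs and the kiln post stand on it, none higher than 50 mm above the table. Origin: centre of the underside, on the table. Fixed.
- block_large: Fixed refractory block 69 x 69 x 44 mm high with a vertical round hole of 44 mm diameter straight down to the setter slab; 2 mm chamfer at the mouth (52 mm above the table). Origin: centre of its underside, which is the floor of the hole; z up, x and y along its sides. This one is empty and takes knob_large.
- block_full: Fixed refractory block 69 x 69 x 44 mm high with a vertical round hole of 44 mm diameter straight down to the setter slab; 2 mm chamfer at the mouth (52 mm above the table). Origin: centre of its underside, which is the floor of the hole; z up, x and y along its sides. This one already holds knob_loaded; leave it.
- block_small: Fixed refractory block 69 x 69 x 44 mm high with a vertical round hole of 34 mm diameter straight down to the setter slab; 2 mm chamfer at the mouth (52 mm above the table). Origin: centre of its underside, which is the floor of the hole; z up, x and y along its sides. Empty; takes knob_small.
- block_square: Fixed refractory block 69 x 69 x 44 mm high with a vertical square hole, 38 x 38 mm, its sides parallel to the block's, straight down to the setter slab; 2 mm chamfer at the mouth (52 mm above the table). Origin: centre of its underside, which is the floor of the hole; z up, x and y along its sides. Empty; takes knob_square.
- knob_large: Loose bare-clay (bisque, pale pinkish buff) drawer knob standing on the ware board: a round, 40 mm diameter, foot 20 mm high and, centred above it, a round, 24 mm diameter, grip 18 mm high; 38 mm high in all, about 60 g. Origin: centre of the foot's underside; z up through the grip.
- knob_small: Loose bare-clay (bisque, pale pinkish buff) drawer knob standing on the ware board: a round, 30 mm diameter, foot 20 mm high and, centred above it, a round, 24 mm diameter, grip 18 mm high; 38 mm high in all, about 60 g. Origin: centre of the foot's underside; z up through the grip.
- knob_square: Loose bare-clay (bisque, pale pinkish buff) drawer knob standing on the ware board: a square, 34 x 34 mm, foot 20 mm high and, centred above it, a square, 24 x 24 mm, grip 18 mm high; 38 mm high in all, about 60 g. Origin: centre of the foot's underside; z up through the grip, x and y along the sides of foot and grip.
- knob_loaded: A knob like knob_large, already standing at the bottom of block_full. Origin: centre of the foot's underside. Leave it there.
- kiln_post: Loose six-sided refractory post, 36 mm across, 34 mm high, with a shallow blind hole in its top, standing on the ware board among the knobs; a bystander. Origin: centre of the underside.
- glaze_jar: Closed amber jar, 70 mm diameter, 95 mm high, beyond the setter; a bystander. Origin: centre of the underside.
- slip_jar: Closed white jar, 60 mm diameter, 85 mm high, beyond the setter; a bystander. Origin: centre of the underside.
- mug: Blue mug, 80 mm diameter, 90 mm high, to the robot's left of the setter group; a bystander. Origin: centre of the underside.
- bisque_bowl: Bisque bowl, 150 mm diameter, 60 mm high, to the robot's right of the setter group; a bystander. Origin: centre of the underside.
- glaze_brush: Flat glaze brush 200 mm long, 42 mm wide, 20 mm thick, lying on the table near the robot on its right; a bystander. Origin: its middle, underside; x along it towards the bristles.
- kiln_prop: Square refractory prop, 36 x 36 mm, 80 mm high, standing upright on the table close to the side of the setter that faces the robot; a bystander. Origin: centre of the underside.
- wood_rib: Flat wooden disc, 68 mm diameter, 6 mm thick, on the table near the robot on its left; a bystander. Origin: centre of the underside.
Not all that is in view belongs to the job. What is shaped like the knob_square but black, orange or pink is not meant.

How it is judged (in metres and radians):
On the way:
1. the batt lies at rest on the stack of kiln shelves, its centre within 30 mm of the stack's (horizontal distance between batt and shelf_stack below 0.03 m and angle between batt's own z axis and vertical below 0.03 rad and height (world z) of batt between 0.047 and 0.053 m and linear speed of batt below 0.02 m/s), for 0.2 s.
At the end, for the whole second after the job is handed in: The batt lies flat and still on the shelf stack, its centre within 30 mm of the stack's; each of the three knobs stands upright (within 0.1 rad), still and released at the bottom of its matching block's hole (within 4 mm in height and 5 mm sideways), and the loaded knob still stands in its own (all of step 1 and horizontal distance between knob_large and block_large below 0.005 m and z of knob_large in the frame of block_large between -0.004 and 0.004 m and angle between each of knob_large, knob_small, knob_square, knob_loaded's own z axis and vertical below 0.1 rad and linear speed of each of knob_large, knob_small, knob_square, knob_loaded below 0.02 m/s and horizontal distance between knob_small and block_small below 0.005 m and z of knob_small in the frame of block_small between -0.004 and 0.004 m and horizontal distance between knob_square and block_square below 0.005 m and z of knob_square in the frame of block_square between -0.004 and 0.004 m and horizontal distance between knob_loaded and block_full below 0.005 m and z of knob_loaded in the frame of block_full between -0.004 and 0.004 m); the robot touches nothing.
It fails at once if the batt is lifted (underside more than 75 mm above the table) (height (world z) of batt above 0.075 m).
It fails at once if the batt is tipped by more than 0.15 rad (angle between batt's own z axis and vertical above 0.15 rad).
It fails at once if the loaded knob is moved by more than 15 mm (distance of knob_loaded from where it was at the start of the episode above 0.015 m).
It fails at once if a knob is dropped from a height (falls free faster than 1.2 m/s, that is from more than about 70 mm) ((linear speed of knob_large above 1.2 m/s and contact force between knob_large and the fingers below 0.05 N) or (linear speed of knob_small above 1.2 m/s and contact force between knob_small and the fingers below 0.05 N) or (linear speed of knob_square above 1.2 m/s and contact force between knob_square and the fingers below 0.05 N)).
It fails at once if a bystander (kiln post, kiln prop, jars, mug, bowl, brush, wooden disc) is moved by more than 15 mm (distance of any of kiln_post, kiln_prop, glaze_jar, slip_jar, mug, bisque_bowl, glaze_brush, wood_rib from where it was at the start of the episode above 0.015 m).
It also fails if it takes over 66 s, if anything falls off the work surface, if the arm or the gripper's body presses on something with over 40 N, if the wrist force passes 120 N, or if a joint passes its speed limit or range.

## Working session

There is one attempt and no reset: what is moved stays moved. The work goes in short steps, Python scripts to look and compute and a tool call to move; the robot and the scene stay as the last step left them, time stands still between calls to the robot, and variables do not carry over. Pictures are saved under pics/ and viewed, and the job is handed in when it is done.

Besides the shell and the picture viewer there is one more tool, called after "Request:" by a JSON object that holds its "op" and its "data". play_rows: Moves the arm, as the interface text tells. Its arguments: {"type":"object","properties":{"targets":{"type":"string"},"force":{"type":"number"}},"required":["targets"]}

```bash
mkdir -p pics
cat > h.py <<'E'
import numpy as np,cv2
from rig import status,eyes,env
def save(n,im): cv2.imwrite('pics/'+n,cv2.cvtColor(im,cv2.COLOR_RGB2BGR))
E
python3 - <<'E'
from h import *
s=status.observe()
print(s)
for n in ['top','side']:
    d=eyes.get_image(n); np.savez(n+'0.npz',**d); save(n+'0.png',d['pixels']); print(n,d['mtx'],d['world_to_cam'],d.keys())
E
```

```text
{'time_s': 0.0, 'q': array([ 6.14045279e+01,  2.18428508e+01,  7.43867926e+01, -1.21532450e-03,
        8.38576506e+01, -1.23335643e+01]), 'qvel': array([-0.09752056,  0.07354772,  0.06412684,  0.03129368,  0.01847953,
        0.0159285 ]), 'joint_efforts': array([ 4.98314512e-05, -4.48460054e+01, -2.31274080e+01, -2.09006616e-04,
        4.83904121e-03,  3.35159211e-05]), 'position': array([0.15385465, 0.52772732, 0.23068234]), 'tool_rot': array([[-9.59992208e-01,  2.80025811e-01, -7.10696145e-04],
       [ 2.80026547e-01,  9.59991310e-01, -1.34781729e-03],
       [ 3.04838495e-04, -1.49290788e-03, -9.99998839e-01]]), 'ft_force': array([ 0.12700642, -0.34056204,  0.36489061]), 'wrist_torque': array([-0.04149566, -0.02213772, -0.00811757]), 'grip_width': 0.08544799003269134}
top [[586.30287112   0.         327.88207658]
 [  0.         586.30287112 238.97167523]
 [  0.           0.           1.        ]] [[-0.01307856 -0.99969039 -0.02116785  0.00318028]
 [ 0.99192581 -0.01564181  0.12585117 -0.5280583 ]
 [-0.12614331 -0.01935098  0.99182327 -1.55818587]
 [ 0.          0.          0.          1.        ]] dict_keys(['pixels', 'range_z', 'mtx', 'world_to_cam'])
side [[521.05637095   0.         315.11572846]
 [  0.         521.05637095 246.89005666]
 [  0.           0.           1.        ]] [[ 0.99684351 -0.078899   -0.00882967 -0.53863547]
 [ 0.05086731  0.54933992  0.83404926 -0.09539266]
 [-0.06095516 -0.83186574  0.55161931 -1.12567736]
 [ 0.          0.          0.          1.        ]] dict_keys(['pixels', 'range_z', 'mtx', 'world_to_cam'])
```

View pics/top0.png

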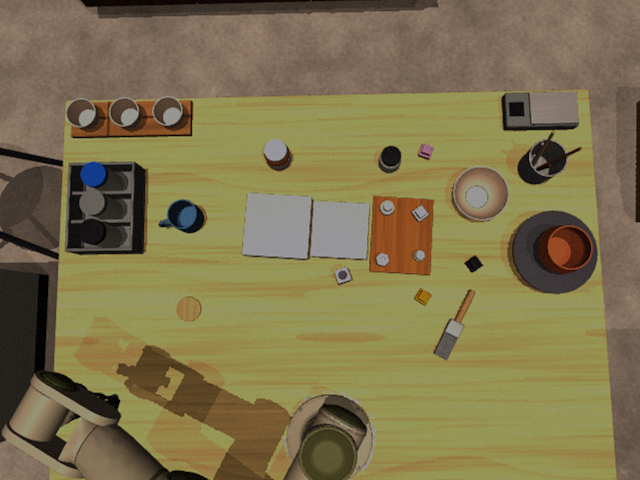

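View pics/side0.png

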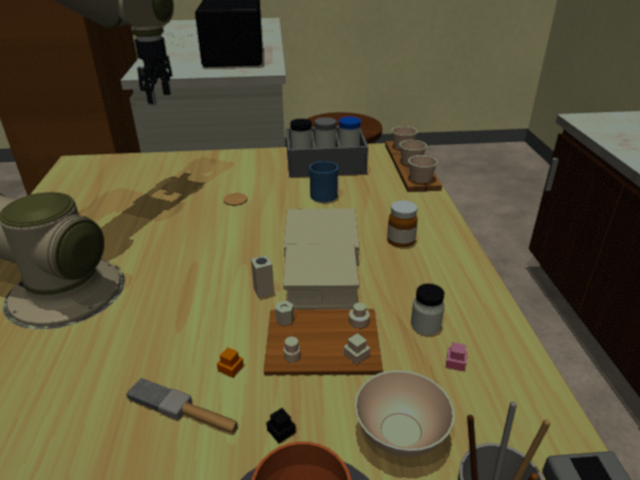

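Run:
```python
from h import *
d=np.load('top0.npz');im=d['pixels'];save('t1.png',cv2.resize(im[170:320,225:495],None,fx=2.9,fy=2.9,interpolation=cv2.INTER_CUBIC))
d=np.load('side0.npz');im=d['pixels'];save('s1.png',cv2.resize(im[190:390,200:480],None,fx=2.8,fy=2.8,interpolation=cv2.INTER_CUBIC))
```

```text
(no output)
```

View pics/t1.png

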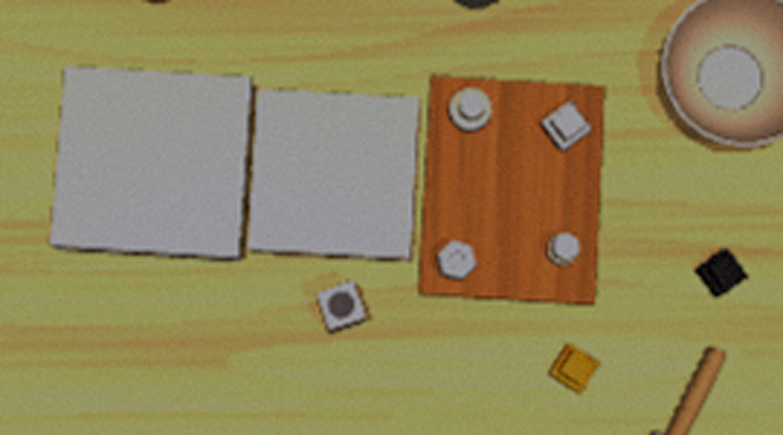

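View pics/s1.png

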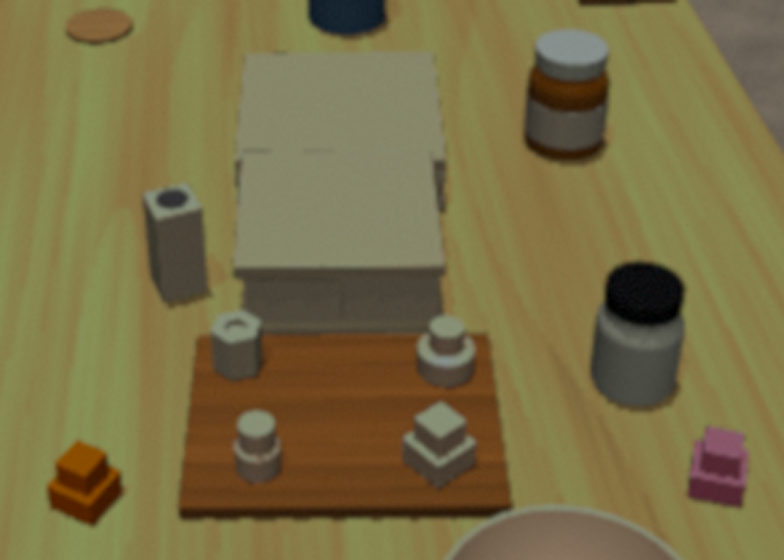

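```bash
cat >> h.py <<'E'
def ray(d,u,v,z):
    K=d['mtx'];T=d['world_to_cam'];R=T[:3,:3];c=-R.T@T[:3,3]
    r=R.T@np.array([(u-K[0,2])/K[0,0],-(v-K[1,2])/K[1,1],-1]); 
    return c+r*(z-c[2])/r[2]
def cloud(d):
    K=d['mtx'];T=d['world_to_cam'];v,u=np.mgrid[:480,:640];Z=d['range_z']
    p=np.stack([(u-K[0,2])/K[0,0]*Z,-(v-K[1,2])/K[1,1]*Z,-Z],-1)
    return (p-T[:3,3])@T[:3,:3]
E
python3 - <<'E'
from h import *
d=np.load('top0.npz');im=d['pixels'];P=cloud(d)
hsv=cv2.cvtColor(im,cv2.COLOR_RGB2HSV)
for n,(u,v) in dict(batt=(340,230),stack=(275,225),board=(400,235),table=(300,320),prop=(343,275)).items():
    print(n,P[v-2:v+3,u-2:u+3].reshape(-1,3).mean(0).round(4),hsv[v,u])
m=((hsv[...,1]<60)&(P[...,2]>0.03)&(P[...,2]<0.08)).astype(np.uint8)
def rect(m,z,name):
    k,l,st,c=cv2.connectedComponentsWithStats(m.astype(np.uint8))
    for i in range(1,k):
        if st[i,4]<60: continue
        cs,_=cv2.findContours((l==i).astype(np.uint8),0,cv2.CHAIN_APPROX_NONE)
        pts=np.array([ray(d,u,v,z)[:2] for u,v in cs[0][:,0]],np.float32)
        r=cv2.minAreaRect(pts); print(name,c[i].round(1),st[i],np.round(r[0],4),np.round(r[1],4),round(r[2],2))
x,y=P[...,0],P[...,1];Z=P[...,2]
near=(x>.3)&(x<.8)&(np.abs(y)<.35)
rect(near&(Z>.057)&(Z<.072)&(hsv[...,1]<70),.064,'batt')
rect(near&(Z>.042)&(Z<.0565)&(hsv[...,1]<70),.05,'stack')
rect(near&(Z>.07),.08,'tall')
rect((hsv[...,0]<14)&(hsv[...,1]>120)&near,.012,'board')
for z in (.05,.032):
  rect(near&(Z>z-.008)&(Z<z+.006)&(hsv[...,1]<110)&(y<-.02),z,'k%g'%z)
E
```

```text
batt [ 0.5387 -0.0376  0.1263] [135   3 149]
stack [0.566  0.1374 0.0512] [ 45   3 150]
board [ 0.5387 -0.2023  0.0118] [ 12 202 131]
table [ 0.3108  0.0752 -0.0004] [ 29 106 154]
prop [ 0.4264 -0.0436  0.0829] [173  28  72]
batt [339.4 229.2] [ 310  201   59   58 2980] [ 0.5502 -0.036 ] [0.1489 0.1498] 85.91
stack [276.4 225.4] [ 242  193   70   66 3781] [0.5664 0.1333] [0.176  0.1704] 85.55
stack [420.2 211.2] [414 206  13  12  79] [ 0.597  -0.2544] [0.0237 0.0256] 36.07
stack [381.6 258.7] [376 253  13  13  97] [ 0.4705 -0.1479] [0.0282 0.0342] 43.98
tall [275.1 150.5] [264 138  24  26 477] [0.7644 0.1325] [0.0621 0.0693] 89.75
tall [390.3 155. ] [381 145  20  21 326] [ 0.7461 -0.176 ] [0.0508 0.055 ] 88.6
tall [341.9 274.3] [334 266  17  17 192] [ 0.4284 -0.0409] [0.0364 0.0355] 17.62
board [279.2 160. ] [265 148  25  19 107] [0.7593 0.1308] [0.0377 0.068 ] 24.07
board [401.2 236.3] [ 370  197   63   78 3853] [ 0.5386 -0.2055] [0.1636 0.2075] 85.39
k0.05 [420.1 211.3] [414 206  13  12  77] [ 0.597  -0.2544] [0.0237 0.0256] 36.07
k0.05 [419.3 254.1] [415 250  10   9  61] [ 0.481  -0.2481] [0.0206 0.0229] 43.82
k0.05 [381.6 258.6] [376 253  13  13  98] [ 0.4705 -0.1479] [0.0282 0.0342] 43.98
k0.032 [386.1 207.7] [380 200  14  15  91] [ 0.6137 -0.1656] [0.0368 0.0372] 44.21
k0.032 [418.5 214.1] [412 205  16  17  61] [ 0.5969 -0.255 ] [0.0332 0.0347] 34.92
```

Candidates seen in the top image: bare knobs at (388,207) round and wide (large), (421,213) square and (419,255) round and narrow (small). The kiln post is hexagonal at (382,260). The orange (424,297), black (474,264) and pink (426,152) square decoys don't count. The batt at (339,229) slides +y onto the stack at (276,225). The measured sizes match the specs.

```bash
cat > go.py <<'E'
import sys
from h import *
x,y,z,psi=map(float,sys.argv[1:5])
s=status.observe();R=s['tool_rot'];p=s['position']
dt=R.T@(np.array([x,y,z])-p); cur=np.degrees(np.arctan2(R[1,0],R[0,0]))
t=-((psi-cur+180)%360-180)
print('t',s['time_s'],'pos',p.round(4),'psi',cur.round(2),'q6',s['q'][5].round(1),'f',s['ft_force'].round(1),'w',s['grip_width'].round(4)); print('shift',dt.round(4),'turn',np.radians(t).round(4))
E
python3 go.py 0.541 -0.150 0.2 85.3
```

```text
Traceback (most recent call last):
  File "go.py", line 7, in <module>
    print('t',s['time_s'],'pos',p.round(4),'psi',cur.round(2),'q6',s['q'][5].round(1),'f',s['ft_force'].round(1),'w',s['grip_width'].round(4)); print('shift',dt.round(4),'turn',np.radians(t).round(4))
                                                                                                                     ^^^^^^^^^^^^^^^^^^^^^
AttributeError: 'float' object has no attribute 'round'
```

```bash
sed -i "s/s\['grip_width'\].round(4)/round(s['grip_width'],4)/" go.py
python3 go.py 0.541 -0.150 0.2 85.3
```

```text
t 0.1 pos [0.1539 0.5278 0.2308] psi 163.74 q6 -12.3 f [ 0.3 -0.9  0.7] w 0.0854
shift [-0.5614 -0.5422  0.0313] turn 1.369
```

Request:
{"op": "play_rows", "data": {"targets": "-0.56 -0.542 0.03 1.369 0;-0.56 -0.542 0.03 1.369 0;-0.56 -0.542 0.03 1.369 0;-0.56 -0.542 0.03 1.369 0;-0.56 -0.542 0.03 1.369 0"}}

```text
time_s: 0.6
position: [0.278, 0.3091, 0.2215]
tool_rot: [[-0.507, 0.862, -0.0], [0.862, 0.507, -0.0], [-0.0, -0.0, -1.0]]
ft_force: [1.0, 0.0, 0.9]
grip_width: 0.0853
```

```bash
python3 go.py 0.541 -0.150 0.2 85.3
```

```text
t 0.6 pos [0.278  0.3091 0.2215] psi 120.44 q6 1.2 f [1.  0.  0.9] w 0.0853
shift [-0.5291 -0.0059  0.0216] turn 0.6134
```

Request:
{"op": "play_rows", "data": {"targets": "-0.529 -0.006 0.022 0.613 0;-0.529 -0.006 0.022 0.613 0;-0.529 -0.006 0.022 0.613 0;-0.529 -0.006 0.022 0.613 0;-0.529 -0.006 0.022 0.613 0"}}

```text
time_s: 1.1
position: [0.4035, 0.0929, 0.2112]
tool_rot: [[0.081, 0.997, -0.0], [0.997, -0.081, 0.0], [0.0, -0.0, -1.0]]
ft_force: [0.8, 0.7, -0.1]
grip_width: 0.0853
```

```bash
python3 go.py 0.541 -0.150 0.2 85.3
```

```text
t 1.1 pos [0.4035 0.0929 0.2112] psi 85.38 q6 1.1 f [ 0.8  0.7 -0.1] w 0.0853
shift [-0.231   0.1567  0.0112] turn 0.0013
```

Request:
{"op": "play_rows", "data": {"targets": "-0.231 0.157 0.03 0.001 0;-0.231 0.157 0.06 0.001 0;-0.231 0.157 0.08 0.001 0;-0.231 0.157 0.1 0.001 0;-0.231 0.157 0.1 0.001 0"}}

```text
time_s: 1.6
position: [0.5206, -0.1109, 0.1323]
tool_rot: [[0.077, 0.997, -0.0], [0.997, -0.077, 0.0], [0.0, -0.0, -1.0]]
ft_force: [0.4, -0.3, 1.0]
grip_width: 0.0854
```

```bash
python3 go.py 0.541 -0.150 0.045 85.3
```

```text
t 1.6 pos [ 0.5206 -0.1109  0.1323] psi 85.56 q6 -20.3 f [ 0.4 -0.3  1. ] w 0.0854
shift [-0.0374  0.0234  0.0873] turn 0.0045
```

Next I'll shift back and stay at z≈0.09, to check the fingertip height before going lower.

Request:
{"op": "play_rows", "data": {"targets": "-0.04 0.023 0.01 0.0045 0;-0.042 0.023 0.04 0.0045 0;-0.042 0.023 0.04 0.0045 0"}}

```text
time_s: 1.9
position: [0.538, -0.1528, 0.0897]
tool_rot: [[0.083, 0.997, -0.007], [0.997, -0.083, 0.004], [0.003, -0.007, -1.0]]
ft_force: [-0.0, 0.3, -0.6]
grip_width: 0.086
```

```bash
python3 - <<'E'
from h import *
d=eyes.get_image('side');np.savez('side1.npz',**d);save('s2.png',cv2.resize(d['pixels'][190:390,200:480],None,fx=2.8,fy=2.8,interpolation=cv2.INTER_CUBIC))
w=eyes.get_image('wrist');np.savez('wrist1.npz',**w);save('w1.png',w['pixels']);print(w['mtx'],w['T_tool_cam'])
P=cloud(d);v,u=np.mgrid[:480,:640]
m=(P[...,1]<-.12)&(P[...,1]>-.19)&(P[...,0]>.45)&(P[...,0]<.63)&(P[...,2]>.06)
print(np.percentile(P[m][:,2],[0,1,3,10]),m.sum())
E
python3 go.py 0.541 -0.150 0.045 85.3
```

```text
[[371.64829954   0.         323.93338463]
 [  0.         371.64829954 242.05850519]
 [  0.           0.           1.        ]] [[-9.05539205e-05  9.58197698e-01  2.86106908e-01  7.27633491e-02]
 [ 9.99999961e-01  1.11899607e-05  2.79027594e-04 -1.79180637e-04]
 [ 2.64162073e-04  2.86106923e-01 -9.58197662e-01 -1.43830036e-01]
 [ 0.00000000e+00  0.00000000e+00  0.00000000e+00  1.00000000e+00]]
[0.10466094 0.11962549 0.13981074 0.16761916] 6945
t 2.0 pos [ 0.5393 -0.1521  0.0935] psi 85.35 q6 -23.2 f [ 0.8 -0.3  0.1] w 0.0852
shift [0.0022 0.0016 0.0485] turn 0.0008
```

View pics/s2.png

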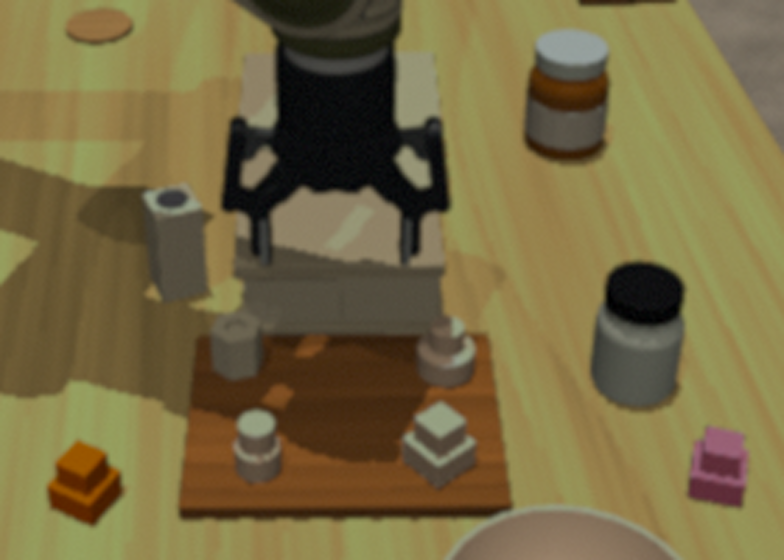

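View pics/w1.png

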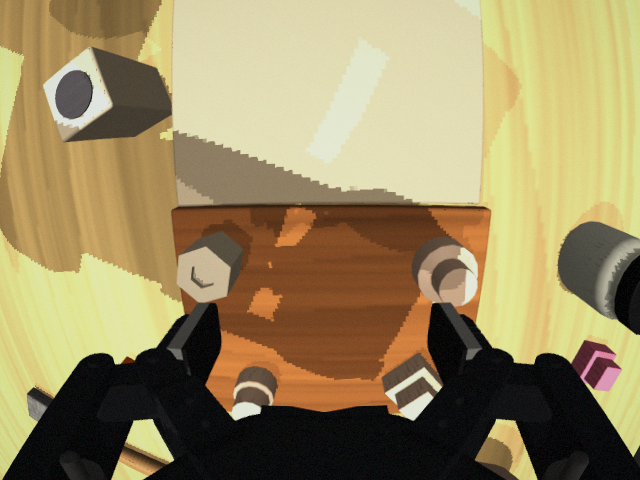

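Request:
{"op": "play_rows", "data": {"targets": "0 0.0015 0.03 0 0;0 0.0015 0.049 0 0;0 0.0015 0.049 0 0"}}

```text
time_s: 2.3
position: [0.5405, -0.1515, 0.044]
tool_rot: [[0.08, 0.997, -0.002], [0.997, -0.08, 0.001], [0.001, -0.002, -1.0]]
ft_force: [-0.0, -0.5, 0.9]
grip_width: 0.0851
```

```bash
python3 go.py 0.541 -0.150 0.044 85.3
```

```text
t 2.3 pos [ 0.5405 -0.1515  0.044 ] psi 85.41 q6 -23.1 f [-0.  -0.5  0.9] w 0.0851
shift [0.0015 0.0003 0.    ] turn 0.0018
```

Request:
{"op": "play_rows", "data": {"targets": "0.015 0 0 0 0;0.027 0 0.001 0 0;0.035 0 0.001 0 0;0.045 0 0.001 0 0;0.06 0 0.001 0 0"}}

```text
time_s: 2.8
position: [0.5468, -0.093, 0.0443]
tool_rot: [[0.082, 0.997, 0.002], [0.997, -0.082, -0.002], [-0.001, 0.002, -1.0]]
ft_force: [0.3, -4.3, 3.7]
grip_width: 0.0851
```

Request:
{"op": "play_rows", "data": {"targets": "0.015 0 0 0 0;0.03 0 0 0 0;0.045 0 0 0 0;0.06 0 0 0 0;0.075 0 0 0 0"}}

```text
time_s: 3.3
position: [0.5521, -0.0168, 0.0432]
tool_rot: [[0.081, 0.997, -0.001], [0.997, -0.081, 0.0], [0.0, -0.001, -1.0]]
ft_force: [-0.3, -2.5, 0.2]
grip_width: 0.0852
```

```bash
python3 - <<'E'
from h import *
d=eyes.get_image('top');save('t2.png',cv2.resize(d['pixels'][170:320,225:495],None,fx=2.9,fy=2.9,interpolation=cv2.INTER_CUBIC))
w=eyes.get_image('wrist');save('w2.png',w['pixels'])
E
python3 go.py 0.5664 0.1333 0.043 85.3
```

```text
t 3.4 pos [ 0.5517 -0.0157  0.0429] psi 85.45 q6 -9.4 f [-1.1  0.1  0.9] w 0.0857
shift [1.497e-01 2.800e-03 1.000e-04] turn 0.0025
```

View pics/w2.png

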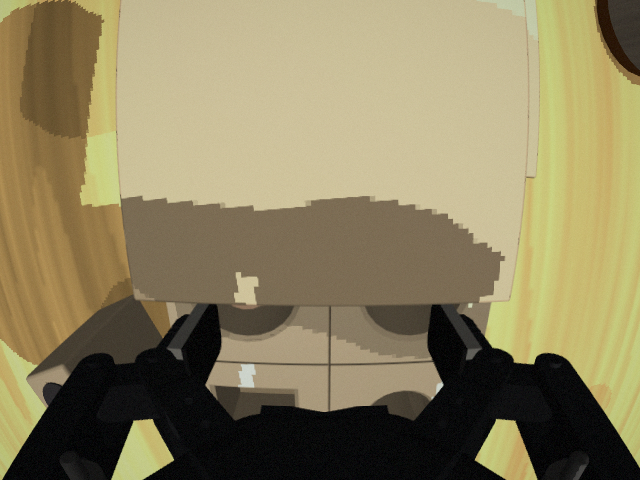

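Request:
{"op": "play_rows", "data": {"targets": "0.012 0 0 0 0;0.024 0.001 0 0 0;0.036 0.001 0 0 0;0.046 0.001 0 0 0;0.054 0.002 0 0 0"}}

```text
time_s: 3.9
position: [0.5585, 0.0365, 0.0433]
tool_rot: [[0.081, 0.997, -0.0], [0.997, -0.081, 0.0], [0.0, -0.0, -1.0]]
ft_force: [-0.8, -2.1, -0.4]
grip_width: 0.0856
```

Request:
{"op": "play_rows", "data": {"targets": "0.005 0 0 0 0;0.009 0 0 0 0;0.01 0 0 0 0"}}

```text
time_s: 4.2
position: [0.5594, 0.0457, 0.0433]
tool_rot: [[0.081, 0.997, 0.0], [0.997, -0.081, -0.0], [-0.0, 0.0, -1.0]]
ft_force: [0.0, -1.8, -0.9]
grip_width: 0.0852
```

```bash
python3 - <<'E'
from h import *
w=eyes.get_image('wrist');save('w3.png',w['pixels'])
d=eyes.get_image('side');np.savez('side3.npz',**d);save('s3.png',cv2.resize(d['pixels'][150:350,200:480],None,fx=2.8,fy=2.8,interpolation=cv2.INTER_CUBIC))
E
python3 go.py 0.5664 0.1333 0.043 85.3
```

```text
t 4.3 pos [0.5595 0.0455 0.0434] psi 85.32 q6 -2.8 f [0.1 0.6 0.2] w 0.0857
shift [ 0.0881 -0.0003  0.0004] turn 0.0004
```

View pics/w3.png

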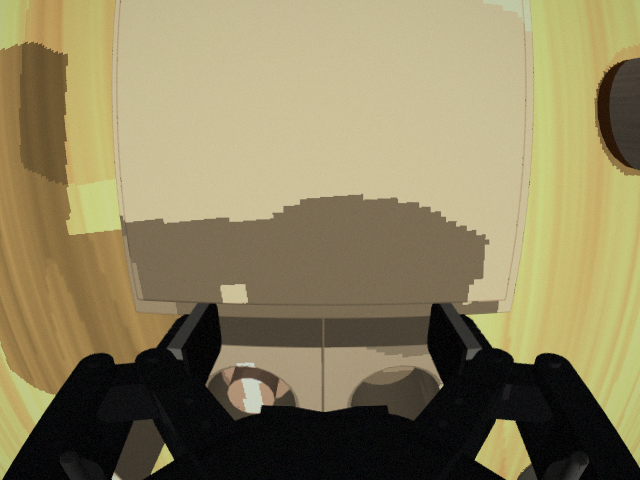

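View pics/s3.png

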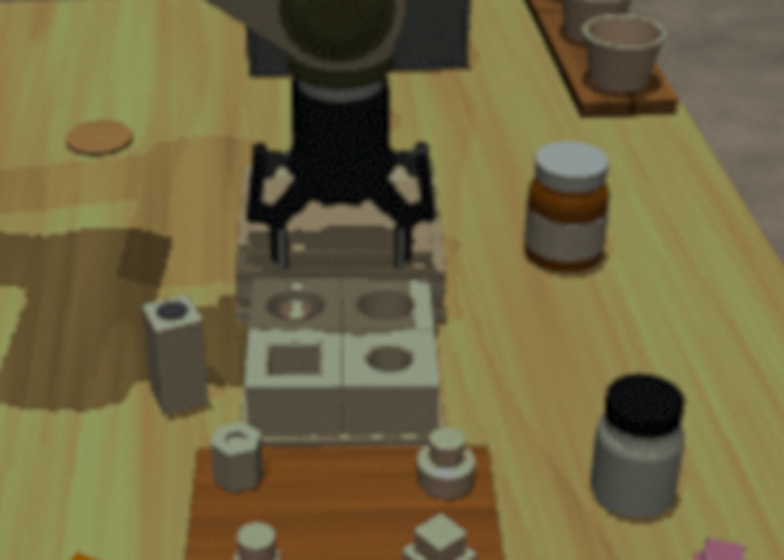

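Request:
{"op": "play_rows", "data": {"targets": "-0.02 0 0 0 0;-0.03 0 -0.03 0 0;-0.06 0 -0.08 0 0;-0.1 0 -0.13 0 0;-0.14 0 -0.16 0 0"}}

```text
time_s: 4.8
position: [0.5493, -0.0786, 0.1914]
tool_rot: [[0.081, 0.997, 0.002], [0.997, -0.081, -0.0], [-0.0, 0.002, -1.0]]
ft_force: [1.0, -0.4, -0.4]
grip_width: 0.0854
```

Request:
{"op": "play_rows", "data": {"targets": "-0.03 0 0 0 0;-0.03 0 0 0 0;-0.03 0 0 0 0"}}

```text
time_s: 5.1
position: [0.5466, -0.108, 0.1887]
tool_rot: [[0.083, 0.997, -0.0], [0.997, -0.083, 0.001], [0.001, -0.0, -1.0]]
ft_force: [-0.7, -0.6, -0.3]
grip_width: 0.0851
```

```bash
python3 go.py 0.53 -0.25 0.2 85.3
python3 - <<'E'
from h import *
s=status.observe()
w=eyes.get_image('wrist');save('w4.png',w['pixels']);np.savez('wrist4.npz',p=s['position'],R=s['tool_rot'],**w)
d=eyes.get_image('top');np.savez('top4.npz',**d);save('t4.png',cv2.resize(d['pixels'][170:320,225:495],None,fx=2.9,fy=2.9,interpolation=cv2.INTER_CUBIC))
E
```

```text
t 5.1 pos [ 0.5466 -0.108   0.1887] psi 85.24 q6 -18.6 f [-0.7 -0.6 -0.3] w 0.0851
shift [-0.1429 -0.0048 -0.0114] turn -0.001
```

View pics/w4.png

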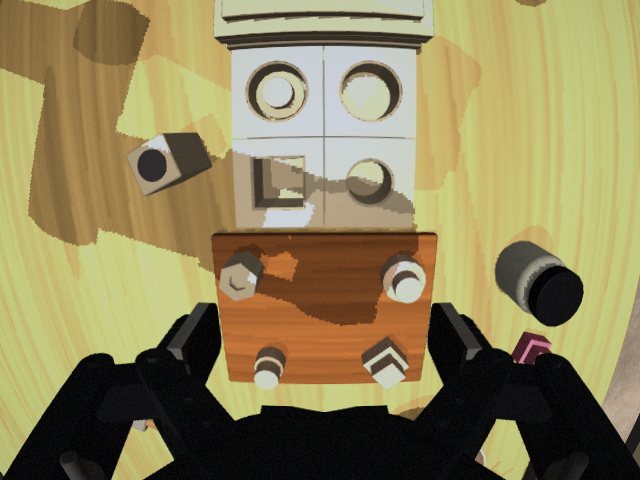

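View pics/t4.png

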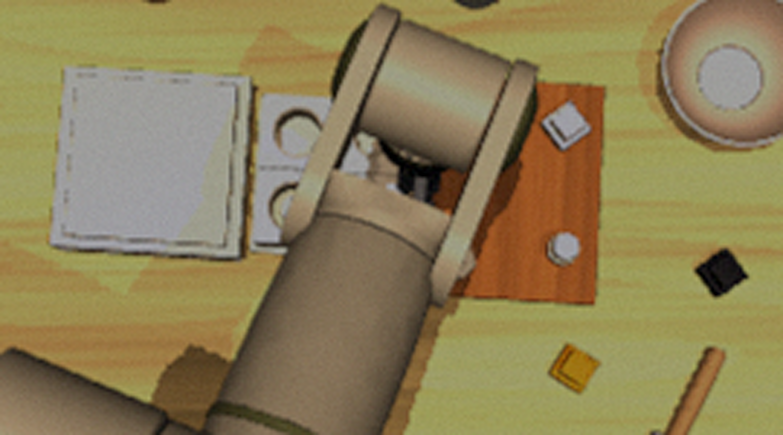

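```bash
cat >> h.py <<'E'
def wrays(w):
    K=w['mtx'];v,u=np.mgrid[:480,:640];a=(u-K[0,2])/K[0,0];b=(v-K[1,2])/K[1,1]
    th=np.hypot(a,b)+1e-12;s=np.sin(th)/th
    r=np.stack([a*s,-b*s,-np.cos(th)],-1)
    return r
def wplane(w,p,R,z):
    T=w['T_tool_cam'];r=wrays(w)@T[:3,:3].T@R.T;c=R@T[:3,3]+p
    return c+r*((z-c[2])/r[...,2])[...,None]
def wcloud(w,p,R):
    T=w['T_tool_cam'];r=wrays(w);q=r/(-r[...,2:])*w['range_z'][...,None]
    return (q@T[:3,:3].T+T[:3,3])@R.T+p
E
python3 - <<'E'
from h import *
w=np.load('wrist4.npz');p,R=w['p'],w['R'];C=wcloud(w,p,R);Z=C[...,2]
hsv=cv2.cvtColor(w['pixels'],cv2.COLOR_RGB2HSV)
v,u=np.mgrid[:480,:640]
L=wplane(w,p,R,.052);
print('sample z', [Z[y,x].round(4) for y,x in ((60,320),(215,323),(12,320),(320,300),(285,408),(150,100))])
m=((Z>.047)&(Z<.057)&(u>215)&(u<430)&(v<235)&(L[...,1]<0.036)).astype(np.uint8)
m=cv2.morphologyEx(m,cv2.MORPH_CLOSE,np.ones((3,3)))
cs,h=cv2.findContours(m,cv2.RETR_CCOMP,cv2.CHAIN_APPROX_NONE)
for i,c in enumerate(cs):
    if len(c)<40: continue
    pts=L[c[:,0,1],c[:,0,0],:2].astype(np.float32)
    r=cv2.minAreaRect(pts);e=cv2.fitEllipse(pts)
    print('hole' if h[0,i,3]>=0 else 'outer',c[:,0].mean(0).round(),'rect',np.round(r[0],4),np.round(r[1],4),round(r[2],1),'ell',np.round(e[0],4),np.round(e[1],4))
for z,lo in ((.05,.0465),(.032,.026),):
  L2=wplane(w,p,R,z)
  m=((Z>lo)&(Z<z+.005)&(L2[...,1]<-.13)&(L2[...,1]>-.29)&(L2[...,0]>.44)&(L2[...,0]<.65)&(hsv[...,2]>0)&(v<395)&(u>215)&(u<432)).astype(np.uint8)
  cs,_=cv2.findContours(m,cv2.RETR_EXTERNAL,cv2.CHAIN_APPROX_NONE)
  for c in cs:
    if len(c)<25: continue
    pts=L2[c[:,0,1],c[:,0,0],:2].astype(np.float32);r=cv2.minAreaRect(pts);e=cv2.fitEllipse(pts)
    print('knob',z,c[:,0].mean(0).round(),np.round(r[0],4),np.round(r[1],4),round(r[2],1),'ell',np.round(e[0],4),np.round(e[1],4))
# batt at top .062
L3=wplane(w,p,R,.052)
E
```

```text
sample z [np.float64(0.053), np.float64(0.0101), np.float64(0.0604), np.float64(0.0131), np.float64(0.0503), np.float64(0.0015)]
outer [277.  92.] rect [5.2e-01 2.0e-04] [0.0224 0.0226] 20.8 ell [5.201e-01 2.000e-04] [0.0219 0.0223]
outer [324. 140.] rect [ 0.5519 -0.037 ] [0.1397 0.1402] 85.3 ell [ 0.5521 -0.0363] [0.1598 0.1655]
hole [369. 182.] rect [ 0.5836 -0.074 ] [0.0341 0.0334] 51.8 ell [ 0.5836 -0.0743] [0.0331 0.034 ]
hole [279. 182.] rect [ 0.5148 -0.0686] [0.0387 0.0389] 84.8 ell [ 0.5147 -0.0685] [0.0442 0.0447]
hole [277.  92.] rect [5.204e-01 2.000e-04] [0.044  0.0432] 39.6 ell [5.203e-01 2.000e-04] [0.0433 0.0437]
hole [370.  92.] rect [ 0.5888 -0.0054] [0.0432 0.0435] 40.8 ell [ 0.589  -0.0053] [0.0434 0.044 ]
knob 0.05 [266. 378.] [ 0.4794 -0.2495] [0.0259 0.0235] 46.2 ell [ 0.4795 -0.2494] [0.0229 0.0262]
knob 0.05 [388. 375.] [ 0.5948 -0.2553] [0.0257 0.0271] 35.8 ell [ 0.5949 -0.2555] [0.0286 0.0296]
knob 0.05 [408. 289.] [ 0.6127 -0.1667] [0.0228 0.0248] 23.4 ell [ 0.6126 -0.1669] [0.0229 0.0252]
knob 0.05 [237. 282.] [ 0.4697 -0.1486] [0.0348 0.031 ] 15.1 ell [ 0.4699 -0.1484] [0.0316 0.032 ]
knob 0.032 [269. 363.] [ 0.4812 -0.2443] [0.0251 0.0295] 71.2 ell [ 0.4794 -0.2492] [0.0277 0.0335]
knob 0.032 [385. 359.] [ 0.5945 -0.2549] [0.0356 0.0378] 35.5 ell [ 0.5948 -0.2545] [0.0367 0.0431]
knob 0.032 [402. 278.] [ 0.6116 -0.1642] [0.0397 0.0377] 22.2 ell [ 0.6124 -0.1663] [0.0366 0.0403]
knob 0.032 [248. 268.] [ 0.4756 -0.1436] [0.0189 0.0361] 42.6 ell [ 0.4454 -0.1722] [0.047  0.0997]
```

```bash
python3 go.py 0.6126 -0.1668 0.10 85.3
```

```text
t 5.2 pos [ 0.5467 -0.1069  0.1885] psi 85.36 q6 -18.6 f [ 0.   0.2 -0.8] w 0.0855
shift [-0.0544  0.0706  0.0884] turn 0.0011
```

Request:
{"op": "play_rows", "data": {"targets": "-0.03 0.04 0.02 0 0.4;-0.054 0.071 0.06 0.001 0.4;-0.054 0.071 0.088 0.001 0.4;-0.054 0.071 0.088 0.001 0.4;-0.054 0.071 0.088 0.001 0.4", "force": 40}}

```text
time_s: 5.7
position: [0.6132, -0.1662, 0.1013]
tool_rot: [[0.081, 0.997, -0.001], [0.997, -0.081, 0.001], [0.001, -0.001, -1.0]]
ft_force: [0.2, 0.2, 0.6]
grip_width: 0.0512
```

```bash
python3 go.py 0.6126 -0.1668 0.033 85.3;python3 - <<'E'
from h import *
w=eyes.get_image('wrist');save('w5.png',w['pixels'])
E
```

```text
t 5.7 pos [ 0.6132 -0.1662  0.1013] psi 85.34 q6 -21.2 f [0.2 0.2 0.6] w 0.0512
shift [-0.0006 -0.0005  0.0683] turn 0.0008
```

View pics/w5.png

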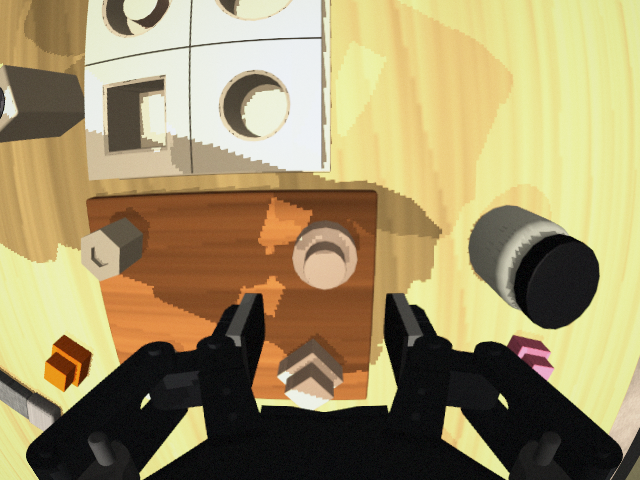

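Request:
{"op": "play_rows", "data": {"targets": "0 0 0.035 0 0.4;-0.001 0 0.06 0 0.4;-0.001 0 0.068 0 0.4;-0.001 0 0.068 0 0.4"}}

```text
time_s: 6.15
position: [0.6134, -0.168, 0.034]
tool_rot: [[0.082, 0.997, 0.001], [0.997, -0.082, -0.0], [-0.0, 0.001, -1.0]]
ft_force: [-0.1, 0.1, 1.6]
grip_width: 0.0513
```

```bash
python3 go.py 0.6126 -0.1668 0.033 85.3
```

```text
t 6.15 pos [ 0.6134 -0.168   0.034 ] psi 85.31 q6 -21.3 f [-0.1  0.1  1.6] w 0.0513
shift [ 0.0012 -0.0009  0.001 ] turn 0.0001
```

Request:
{"op": "play_rows", "data": {"targets": "0 0 0 0 0.9;0 0 0 0 0.9;0 0 0 0 0.9;0 0 0 0 0.9;0 0 0 0 0.9"}}

```text
time_s: 6.65
position: [0.614, -0.1686, 0.0351]
tool_rot: [[0.082, 0.997, 0.003], [0.997, -0.082, -0.001], [-0.001, 0.003, -1.0]]
ft_force: [-0.4, 1.3, 6.7]
grip_width: 0.0221
```

Request:
{"op": "play_rows", "data": {"targets": "0 0 -0.03 0 0.9;0 0 -0.065 0 0.9;0 0 -0.065 0 0.9;0 0 -0.065 0 0.9"}}

```text
time_s: 7.05
position: [0.6135, -0.1686, 0.0992]
tool_rot: [[0.082, 0.997, 0.002], [0.997, -0.082, -0.001], [-0.001, 0.002, -1.0]]
ft_force: [-0.2, 1.4, -1.0]
grip_width: 0.0225
```

```bash
python3 go.py 0.5889 -0.0053 0.1 85.3;python3 - <<'E'
from h import *
s=status.observe();w=eyes.get_image('wrist');save('w6.png',w['pixels']);np.savez('wrist6.npz',p=s['position'],R=s['tool_rot'],**w)
E
```

```text
t 7.05 pos [ 0.6135 -0.1686  0.0992] psi 85.27 q6 -21.3 f [-0.2  1.4 -1. ] w 0.0225
shift [ 0.1607 -0.0379 -0.001 ] turn -0.0004
```

View pics/w6.png

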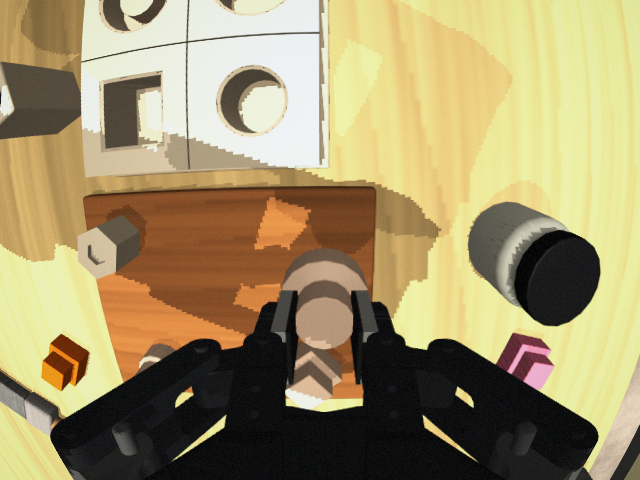

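```bash
cat > hand.py <<'E'
import sys
from h import *
w=np.load(sys.argv[1]);p,R=w['p'],w['R'];C=wcloud(w,p,R);t=(C-p)@R
hsv=cv2.cvtColor(w['pixels'],cv2.COLOR_RGB2HSV)
z=t[...,2]
for zc in (-.015,.003):
    P=(wplane(w,p,R,p[2]-zc)-p)@R
    m=((abs(z-zc)<.005)&(abs(P[...,1])<.03)&(abs(P[...,0])<.03)&(hsv[...,2]>75)&(hsv[...,1]>40)).astype(np.uint8)
    cs,_=cv2.findContours(m,0,cv2.CHAIN_APPROX_NONE);
    if not cs: print('none',zc);continue
    c=max(cs,key=cv2.contourArea)
    q=P[c[:,0,1],c[:,0,0],:2].astype(np.float32);r=cv2.minAreaRect(q);e=cv2.fitEllipse(q)
    print(zc,'z med',np.median(z[m>0]),c[:,0].mean(0),'bbox',q.min(0),q.max(0),'ell',np.round(e[0],4),np.round(e[1],4),'rect',np.round(r[0],4),np.round(r[1],4),round(r[2],1))
E
python3 hand.py wrist6.npz
```

```text
-0.015 z med -0.01590343857001357 [323.92571429 319.23428571] bbox [-0.01078088 -0.01156414] [0.01577847 0.01097918] ell [ 0.002  -0.0002] [0.023  0.0262] rect [ 0.0025 -0.0004] [0.0224 0.0266] 88.2
0.003 z med 0.0022294499204152697 [324.17777778 277.81333333] bbox [ 0.00394477 -0.018795  ] [0.02285554 0.01843107] ell [ 0.0133 -0.0003] [0.0173 0.0361] rect [ 0.0135 -0.    ] [0.0187 0.0372] 1.3
```

```bash
python3 go.py 0.5887 -0.0073 0.1 85.3
```

```text
t 7.1 pos [ 0.6129 -0.1683  0.098 ] psi 85.27 q6 -21.3 f [ 1.   0.3 -0.8] w 0.0222
shift [ 0.1585 -0.0374 -0.002 ] turn -0.0005
```

Request:
{"op": "play_rows", "data": {"targets": "0.04 -0.01 -0.006 0 0.9;0.08 -0.02 -0.006 0 0.9;0.12 -0.03 -0.006 0 0.9;0.159 -0.037 -0.006 0 0.9;0.159 -0.037 -0.006 0 0.9"}}

```text
time_s: 7.6
position: [0.5879, -0.0026, 0.103]
tool_rot: [[0.078, 0.997, -0.003], [0.997, -0.078, 0.002], [0.001, -0.003, -1.0]]
ft_force: [0.5, -0.8, -0.5]
grip_width: 0.0222
```

```bash
python3 go.py 0.5887 -0.0073 0.06 85.3;python3 - <<'E'
from h import *
s=status.observe();w=eyes.get_image('wrist');save('w7.png',w['pixels']);np.savez('wrist7.npz',p=s['position'],R=s['tool_rot'],**w)
E
python3 hand.py wrist7.npz
```

```text
t 7.6 pos [ 0.5879 -0.0026  0.103 ] psi 85.54 q6 -7.4 f [ 0.5 -0.8 -0.5] w 0.0222
shift [-0.0047  0.0013  0.043 ] turn 0.0041
-0.015 z med -0.015942476632059197 [324.31843575 318.76536313] bbox [-0.0107631  -0.01137271] [0.01535346 0.01096667] ell [ 0.0019 -0.0001] [0.0227 0.0261] rect [ 0.0023 -0.0002] [0.0223 0.0261] 89.9
0.003 z med 0.0021516758217918434 [324.07762557 277.1826484 ] bbox [ 0.00493073 -0.01881659] [0.02284353 0.01841389] ell [ 0.0136 -0.0001] [0.0167 0.0367] rect [ 0.014  -0.0001] [0.0177 0.0372] 1.2
```

View pics/w7.png

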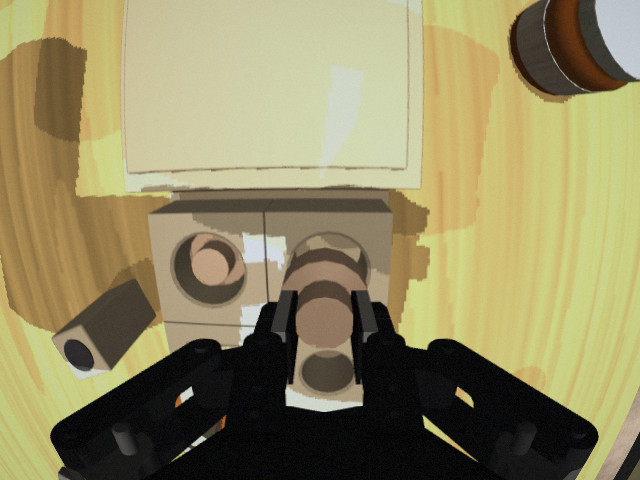

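Request:
{"op": "play_rows", "data": {"targets": "-0.003 0.001 0.015 0.003 0.9;-0.003 0.001 0.015 0.003 0.9"}}

```text
time_s: 7.85
position: [0.5893, -0.011, 0.0868]
tool_rot: [[0.087, 0.996, -0.004], [0.996, -0.087, 0.001], [0.0, -0.004, -1.0]]
ft_force: [-0.7, 0.2, -0.4]
grip_width: 0.0223
```

```bash
python3 go.py 0.5887 -0.0073 0.06 85.3
```

```text
t 7.85 pos [ 0.5893 -0.011   0.0868] psi 85.04 q6 -7.6 f [-0.7  0.2 -0.4] w 0.0223
shift [ 0.0036 -0.0008  0.0268] turn -0.0046
```

Request:
{"op": "play_rows", "data": {"targets": "0.001 0 0.007 -0.002 0.9;0.001 0 0.007 -0.002 0.9;0.001 0 0.007 -0.002 0.9"}}

```text
time_s: 8.15
position: [0.5903, -0.0093, 0.082]
tool_rot: [[0.084, 0.996, -0.0], [0.996, -0.084, 0.0], [0.0, -0.0, -1.0]]
ft_force: [-0.1, 0.2, -0.7]
grip_width: 0.0219
```

```bash
python3 go.py 0.5887 -0.0073 0.06 85.3
```

```text
t 8.15 pos [ 0.5903 -0.0093  0.082 ] psi 85.2 q6 -7.6 f [-0.1  0.2 -0.7] w 0.0219
shift [ 0.0019 -0.0017  0.022 ] turn -0.0018
```

Request:
{"op": "play_rows", "data": {"targets": "0.002 -0.0015 0.004 -0.002 0.9;0.002 -0.0015 0.01 -0.002 0.9;0.002 -0.0015 0.015 -0.002 0.9;0.002 -0.0015 0.02 -0.002 0.9;0.002 -0.0015 0.02 -0.002 0.9"}}

```text
time_s: 8.65
position: [0.5885, -0.0068, 0.061]
tool_rot: [[0.081, 0.997, -0.002], [0.997, -0.081, 0.0], [0.0, -0.002, -1.0]]
ft_force: [0.1, -0.1, -0.7]
grip_width: 0.022
```

```bash
python3 go.py 0.5887 -0.0073 0.06 85.3;python3 - <<'E'
from h import *
w=eyes.get_image('wrist');save('w8.png',w['pixels'])
E
```

```text
t 8.65 pos [ 0.5885 -0.0068  0.061 ] psi 85.33 q6 -7.5 f [ 0.1 -0.1 -0.7] w 0.022
shift [-0.0005  0.0002  0.001 ] turn 0.0005
```

View pics/w8.png

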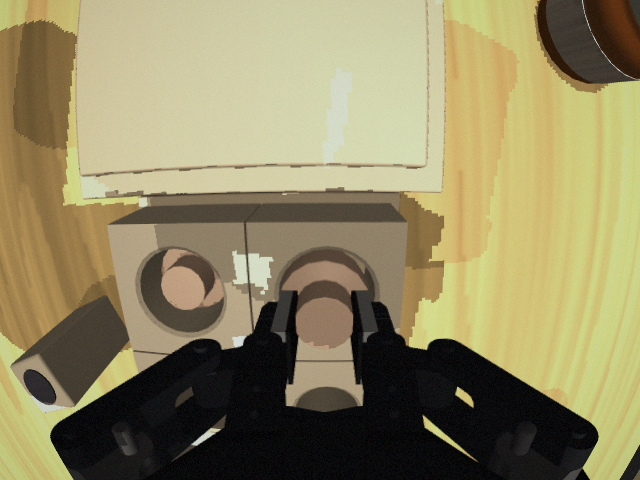

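Request:
{"op": "play_rows", "data": {"targets": "0 0 0 0 0.4;0 0 0 0 0.4;0 0 0 0 0.4;0 0 0 0 0.4"}}

```text
time_s: 9.1
position: [0.589, -0.0069, 0.0621]
tool_rot: [[0.081, 0.997, 0.0], [0.997, -0.081, -0.0], [-0.0, 0.0, -1.0]]
ft_force: [0.1, -0.3, 0.0]
grip_width: 0.0515
```

Request:
{"op": "play_rows", "data": {"targets": "0 0 -0.03 0 0.4;0 0 -0.06 0 0.4;-0.02 -0.02 -0.1 0 0.4;-0.05 -0.04 -0.12 0 0.4;-0.08 -0.05 -0.13 0 0.4"}}

```text
time_s: 9.6
position: [0.5318, -0.0831, 0.1944]
tool_rot: [[0.08, 0.997, 0.003], [0.997, -0.08, -0.001], [-0.001, 0.003, -1.0]]
ft_force: [0.9, -0.4, 0.5]
grip_width: 0.0514
```

```bash
python3 go.py 0.4795 -0.2495 0.1 85.3;python3 - <<'E'
from h import *
s=status.observe();w=eyes.get_image('wrist');save('w9.png',w['pixels']);np.savez('wrist9.npz',p=s['position'],R=s['tool_rot'],**w)
E
```

```text
t 9.6 pos [ 0.5318 -0.0831  0.1944] psi 85.4 q6 -16.9 f [ 0.9 -0.4  0.5] w 0.0514
shift [-0.17   -0.0391  0.0944] turn 0.0017
```

View pics/w9.png

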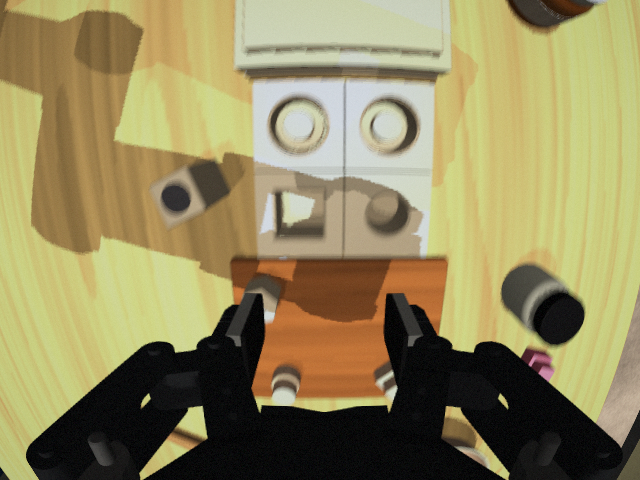

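Request:
{"op": "play_rows", "data": {"targets": "-0.05 -0.01 0.02 0 0.4;-0.1 -0.02 0.05 0 0.4;-0.15 -0.035 0.08 0 0.4;-0.17 -0.039 0.094 0 0.4;-0.17 -0.039 0.094 0 0.4"}}

```text
time_s: 10.15
position: [0.4774, -0.2521, 0.0949]
tool_rot: [[0.086, 0.996, -0.004], [0.996, -0.086, 0.002], [0.002, -0.004, -1.0]]
ft_force: [-0.2, 0.7, 0.1]
grip_width: 0.0515
```

Request:
{"op": "play_rows", "data": {"targets": "0 0 0 0 0.4;0 0 0 0 0.4"}}

```text
time_s: 10.35
position: [0.4804, -0.2483, 0.0986]
tool_rot: [[0.081, 0.997, 0.001], [0.997, -0.081, -0.001], [-0.0, 0.001, -1.0]]
ft_force: [-0.1, -0.2, -0.7]
grip_width: 0.0511
```

```bash
python3 go.py 0.4795 -0.2495 0.034 85.3
```

```text
t 10.35 pos [ 0.4804 -0.2483  0.0986] psi 85.37 q6 -35.3 f [-0.1 -0.2 -0.7] w 0.0511
shift [-0.0013 -0.0008  0.0646] turn 0.0013
```

Request:
{"op": "play_rows", "data": {"targets": "-0.001 -0.001 0.03 0.001 0.4;-0.001 -0.001 0.055 0.001 0.4;-0.001 -0.001 0.064 0.001 0.4;-0.001 -0.001 0.064 0.001 0.4;-0.001 -0.001 0.064 0.001 0.4"}}

```text
time_s: 10.85
position: [0.4795, -0.2497, 0.0351]
tool_rot: [[0.082, 0.997, 0.001], [0.997, -0.082, -0.001], [-0.001, 0.002, -1.0]]
ft_force: [0.3, -0.1, 0.8]
grip_width: 0.0513
```

```bash
python3 go.py 0.4795 -0.2495 0.034 85.3
```

```text
t 10.85 pos [ 0.4795 -0.2497  0.0351] psi 85.32 q6 -35.4 f [ 0.3 -0.1  0.8] w 0.0513
shift [ 0.0002 -0.0001  0.0011] turn 0.0004
```

Request:
{"op": "play_rows", "data": {"targets": "0 0 0 0 0.9;0 0 0 0 0.9;0 0 0 0 0.9;0 0 0 0 0.9;0 0 0 0 0.9"}}

```text
time_s: 11.35
position: [0.4793, -0.25, 0.035]
tool_rot: [[0.083, 0.997, 0.002], [0.997, -0.082, -0.001], [-0.001, 0.002, -1.0]]
ft_force: [0.4, 1.6, 5.2]
grip_width: 0.0215
```

Request:
{"op": "play_rows", "data": {"targets": "0 0 -0.03 0 0.9;0 0 -0.065 0 0.9;0 0 -0.065 0 0.9;0 0 -0.065 0 0.9;0 0 -0.065 0 0.9"}}

```text
time_s: 11.85
position: [0.4783, -0.2494, 0.0981]
tool_rot: [[0.082, 0.997, -0.001], [0.997, -0.082, 0.001], [0.001, -0.001, -1.0]]
ft_force: [0.4, 0.3, -0.8]
grip_width: 0.0217
```

```bash
python3 go.py 0.5836 -0.0742 0.1 85.3;python3 - <<'E'
from h import *
s=status.observe();w=eyes.get_image('wrist');save('w10.png',w['pixels']);np.savez('wrist10.npz',p=s['position'],R=s['tool_rot'],**w)
E
python3 hand.py wrist10.npz
```

```text
t 11.85 pos [ 0.4783 -0.2494  0.0981] psi 85.27 q6 -35.4 f [ 0.4  0.3 -0.8] w 0.0217
shift [ 0.1833  0.0905 -0.0019] turn -0.0006
-0.015 z med -0.015998361958161678 [324.36065574 321.75409836] bbox [-0.01225217 -0.01104292] [0.01368382 0.01065995] ell [ 0.0004 -0.0002] [0.0226 0.0262] rect [ 0.0007 -0.0002] [0.0217 0.0259] 89.9
0.003 z med 0.0020837348689028944 [323.85    284.89375] bbox [ 0.0025101  -0.01314934] [0.01568349 0.0123289 ] ell [ 0.0084 -0.0002] [0.0149 0.0229] rect [ 0.0093 -0.0004] [0.013  0.0255] 1.2
```

View pics/w10.png

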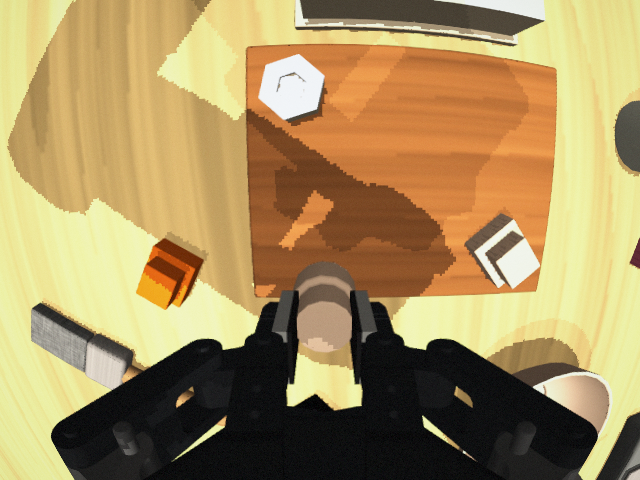

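Request:
{"op": "play_rows", "data": {"targets": "0.04 0.02 -0.006 0 0.9;0.08 0.04 -0.006 0 0.9;0.12 0.06 -0.006 0 0.9;0.16 0.08 -0.006 0 0.9;0.183 0.09 -0.006 0 0.9"}}

```text
time_s: 12.4
position: [0.5843, -0.0718, 0.1037]
tool_rot: [[0.08, 0.997, -0.002], [0.997, -0.08, 0.001], [0.001, -0.002, -1.0]]
ft_force: [0.3, 0.2, -0.2]
grip_width: 0.0216
```

Request:
{"op": "play_rows", "data": {"targets": "0 0 0.01 0 0.9;0 0 0.01 0 0.9;0 0 0.01 0 0.9;0 0 0.01 0 0.9"}}

```text
time_s: 12.8
position: [0.5832, -0.0758, 0.0949]
tool_rot: [[0.084, 0.996, -0.0], [0.996, -0.084, 0.0], [0.0, -0.0, -1.0]]
ft_force: [1.2, 0.7, -1.2]
grip_width: 0.0214
```

```bash
python3 go.py 0.5836 -0.0745 0.06 85.3
```

```text
t 12.8 pos [ 0.5832 -0.0758  0.0949] psi 85.18 q6 -14.1 f [ 1.2  0.7 -1.2] w 0.0214
shift [0.0014 0.0003 0.0349] turn -0.0021
```

Request:
{"op": "play_rows", "data": {"targets": "0.001 0.0003 0.01 -0.001 0.9;0.001 0.0003 0.016 -0.001 0.9;0.001 0.0003 0.018 -0.001 0.9;0.001 0.0003 0.018 -0.001 0.9"}}

```text
time_s: 13.2
position: [0.5837, -0.0739, 0.0764]
tool_rot: [[0.082, 0.997, -0.001], [0.997, -0.082, 0.0], [0.0, -0.001, -1.0]]
ft_force: [-0.2, -0.1, 0.2]
grip_width: 0.0217
```

```bash
python3 go.py 0.5836 -0.0745 0.06 85.3;python3 - <<'E'
from h import *
w=eyes.get_image('wrist');save('w11.png',w['pixels'])
E
```

```text
t 13.2 pos [ 0.5837 -0.0739  0.0764] psi 85.32 q6 -14.1 f [-0.2 -0.1  0.2] w 0.0217
shift [-0.0006 -0.      0.0164] turn 0.0003
```

View pics/w11.png

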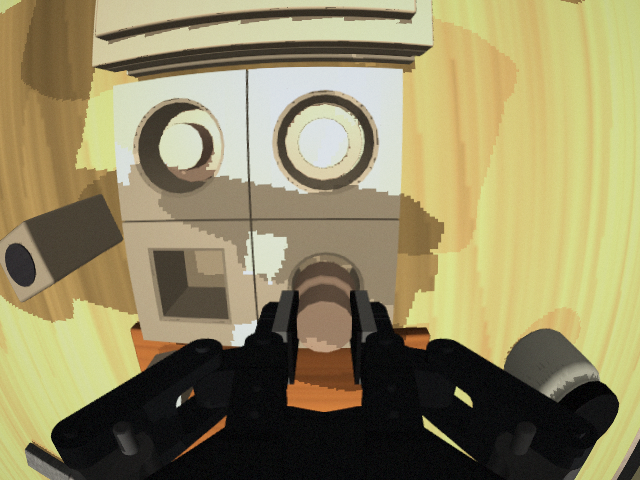

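Knob_large stands upright in its hole at (325,143), and knob_small is lined up at the mouth of its hole. I'll lower it now.

Request:
{"op": "play_rows", "data": {"targets": "-0.0005 0 0.005 0 0.9;-0.0005 0 0.01 0 0.9;-0.0005 0 0.016 0 0.9;-0.0005 0 0.016 0 0.9"}}

```text
time_s: 13.65
position: [0.5834, -0.0741, 0.0599]
tool_rot: [[0.081, 0.997, -0.002], [0.997, -0.081, 0.001], [0.0, -0.002, -1.0]]
ft_force: [-0.3, -0.2, 0.1]
grip_width: 0.0216
```

```bash
python3 go.py 0.5836 -0.0745 0.06 85.3
```

```text
t 13.65 pos [ 0.5834 -0.0741  0.0599] psi 85.33 q6 -14.1 f [-0.3 -0.2  0.1] w 0.0216
shift [-0.0004  0.0002 -0.0001] turn 0.0006
```

No contact force, so the foot is inside. Release.

Request:
{"op": "play_rows", "data": {"targets": "0 0 0 0 0.4;0 0 0 0 0.4;0 0 0 0 0.4;0 0 0 0 0.4"}}

```text
time_s: 14.05
position: [0.584, -0.0743, 0.0611]
tool_rot: [[0.081, 0.997, 0.0], [0.997, -0.081, -0.0], [-0.0, 0.0, -1.0]]
ft_force: [-0.6, -1.0, -1.1]
grip_width: 0.0513
```

Request:
{"op": "play_rows", "data": {"targets": "0 0 -0.03 0 0.4;0 0 -0.06 0 0.4;-0.02 0 -0.1 0 0.4;-0.05 0 -0.13 0 0.4;-0.05 0 -0.13 0 0.4"}}

```text
time_s: 14.55
position: [0.5811, -0.1274, 0.1954]
tool_rot: [[0.084, 0.996, 0.008], [0.996, -0.084, -0.004], [-0.004, 0.008, -1.0]]
ft_force: [0.8, 0.6, 0.1]
grip_width: 0.0513
```

```bash
python3 go.py 0.5949 -0.2555 0.12 125.7;python3 - <<'E'
from h import *
s=status.observe();w=eyes.get_image('wrist');save('w12.png',w['pixels']);np.savez('wrist12.npz',p=s['position'],R=s['tool_rot'],**w)
E
```

```text
t 14.55 pos [ 0.5811 -0.1274  0.1954] psi 85.18 q6 -18.9 f [0.8 0.6 0.1] w 0.0513
shift [-0.1262  0.0239  0.0761] turn -0.7072
```

View pics/w12.png

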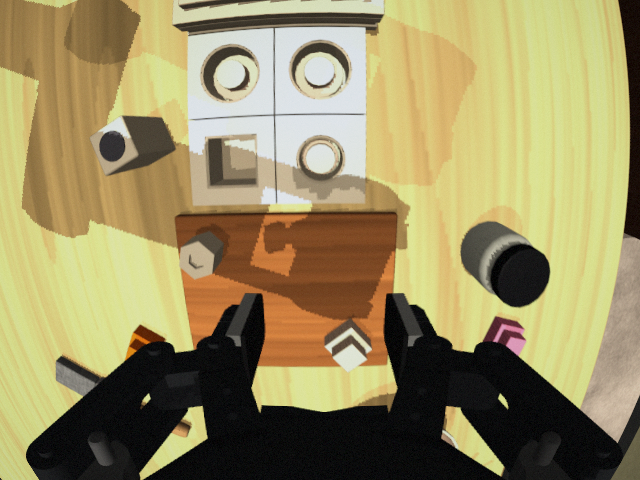

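```bash
python3 - <<'E'
from h import *
s=status.observe();p,R=s['position'],s['tool_rot']
w=eyes.get_image('wrist');C=wcloud(w,p,R);Z=C[...,2];L2=wplane(w,p,R,.05);print(p,Z[358,345])
m=((Z>.0455)&(Z<.056)&(np.hypot(L2[...,0]-.595,L2[...,1]+.2555)<.022)).astype(np.uint8)
cs,_=cv2.findContours(m,0,cv2.CHAIN_APPROX_NONE);c=max(cs,key=cv2.contourArea)
pts=L2[c[:,0,1],c[:,0,0],:2].astype(np.float32);r=cv2.minAreaRect(pts);print(r)
E
python3 go.py 0.5949 -0.2555 0.12 125.7
```

```text
[ 0.58026022 -0.12557146  0.19269191] 0.05108561914113635
((0.5954679846763611, -0.25518885254859924), (0.025612525641918182, 0.027164489030838013), 34.18128204345703)
t 14.65 pos [ 0.5796 -0.1244  0.191 ] psi 85.27 q6 -18.8 f [-0.1  0.2 -1. ] w 0.0513
shift [-0.1294  0.026   0.071 ] turn -0.7056
```

Request:
{"op": "play_rows", "data": {"targets": "-0.03 0.01 0.02 -0.14 0.4;-0.06 0.02 0.04 -0.28 0.4;-0.09 0.025 0.06 -0.42 0.4;-0.12 0.026 0.071 -0.56 0.4;-0.129 0.026 0.071 -0.7 0.4"}}

```text
time_s: 15.15
position: [0.5939, -0.2558, 0.1158]
tool_rot: [[-0.583, 0.812, -0.006], [0.812, 0.583, 0.003], [0.006, -0.003, -1.0]]
ft_force: [-0.1, 0.8, 0.2]
grip_width: 0.0511
```

```bash
python3 go.py 0.595 -0.2555 0.10 125.3
```

```text
t 15.15 pos [ 0.5939 -0.2558  0.1158] psi 125.69 q6 -69.4 f [-0.1  0.8  0.2] w 0.0511
shift [-0.0005  0.0011  0.0158] turn 0.0068
```

Request:
{"op": "play_rows", "data": {"targets": "0 0.001 0.01 0.003 0.4;0 0.001 0.015 0.003 0.4;0 0.001 0.015 0.003 0.4"}}

```text
time_s: 15.45
position: [0.5957, -0.2525, 0.1034]
tool_rot: [[-0.576, 0.817, -0.002], [0.817, 0.576, 0.002], [0.003, -0.001, -1.0]]
ft_force: [-0.1, 0.5, 0.2]
grip_width: 0.0512
```

```bash
python3 go.py 0.595 -0.2555 0.034 125.3;python3 - <<'E'
from h import *
w=eyes.get_image('wrist');save('w13.png',w['pixels'])
E
```

```text
t 15.45 pos [ 0.5957 -0.2525  0.1034] psi 125.18 q6 -68.6 f [-0.1  0.5  0.2] w 0.0512
shift [-0.0022 -0.0022  0.0694] turn -0.002
```

View pics/w13.png

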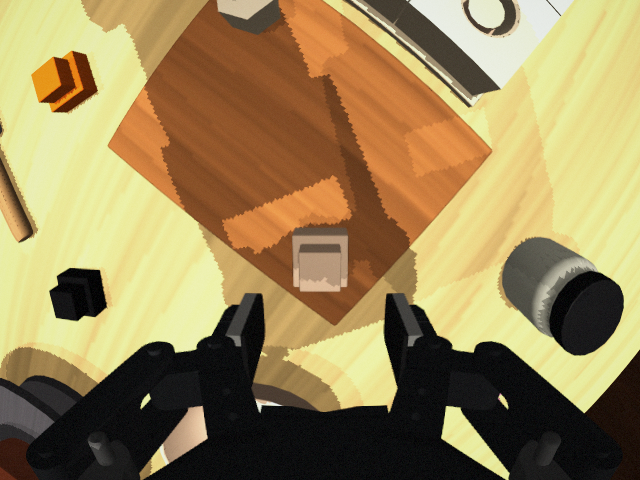

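The square knob sits square between the pads at (320,265). Going down.

Request:
{"op": "play_rows", "data": {"targets": "-0.001 -0.001 0.03 0 0.4;-0.001 -0.001 0.055 0 0.4;-0.001 -0.001 0.067 0 0.4;-0.001 -0.001 0.067 0 0.4;-0.001 -0.001 0.067 0 0.4"}}

```text
time_s: 16.0
position: [0.5964, -0.2557, 0.039]
tool_rot: [[-0.577, 0.817, 0.001], [0.817, 0.577, -0.001], [-0.002, 0.001, -1.0]]
ft_force: [0.5, 0.4, 0.5]
grip_width: 0.0512
```

```bash
python3 go.py 0.595 -0.2555 0.034 125.3
```

```text
t 16.0 pos [ 0.5964 -0.2557  0.039 ] psi 125.26 q6 -68.9 f [0.5 0.4 0.5] w 0.0512
shift [ 0.001 -0.001  0.005] turn -0.0007
```

Request:
{"op": "play_rows", "data": {"targets": "0 0 0 0 0.9;0 0 0 0 0.9;0 0 0 0 0.9;0 0 0 0 0.9;0 0 0 0 0.9"}}

```text
time_s: 16.5
position: [0.5963, -0.256, 0.0393]
tool_rot: [[-0.577, 0.817, 0.002], [0.817, 0.577, -0.001], [-0.002, 0.001, -1.0]]
ft_force: [-1.6, 0.7, 5.5]
grip_width: 0.0228
```

Request:
{"op": "play_rows", "data": {"targets": "0 0 -0.03 0 0.9;0 0 -0.065 0 0.9;0 0 -0.065 0 0.9;0 0 -0.065 0 0.9;0 0 -0.065 0 0.9"}}

```text
time_s: 17.0
position: [0.5953, -0.2553, 0.1018]
tool_rot: [[-0.577, 0.817, -0.002], [0.817, 0.577, 0.001], [0.002, -0.001, -1.0]]
ft_force: [0.2, -0.4, -0.5]
grip_width: 0.0232
```

```bash
python3 go.py 0.5145 -0.0687 0.1 85.3;python3 - <<'E'
from h import *
s=status.observe();w=eyes.get_image('wrist');save('w14.png',w['pixels']);np.savez('wrist14.npz',p=s['position'],R=s['tool_rot'],**w)
E
python3 hand.py wrist14.npz
```

```text
t 17.0 pos [ 0.5953 -0.2553  0.1018] psi 125.26 q6 -68.9 f [ 0.2 -0.4 -0.5] w 0.0232
shift [0.199  0.0418 0.0022] turn 0.6975
-0.015 z med -0.011918505441280543 [323.86098655 319.00896861] bbox [-0.00970111 -0.01151615] [0.01425793 0.01125056] ell [ 0.0021 -0.0002] [0.0264 0.0274] rect [ 0.0023 -0.0001] [0.0228 0.024 ] 90.0
0.003 z med 0.0058776851877392535 [323.49268293 276.56585366] bbox [ 0.00788817 -0.0167191 ] [0.0189965  0.01607528] ell [ 0.0137 -0.0004] [0.0108 0.0448] rect [ 0.0134 -0.0003] [0.0328 0.0111] 90.0
```

View pics/w14.png

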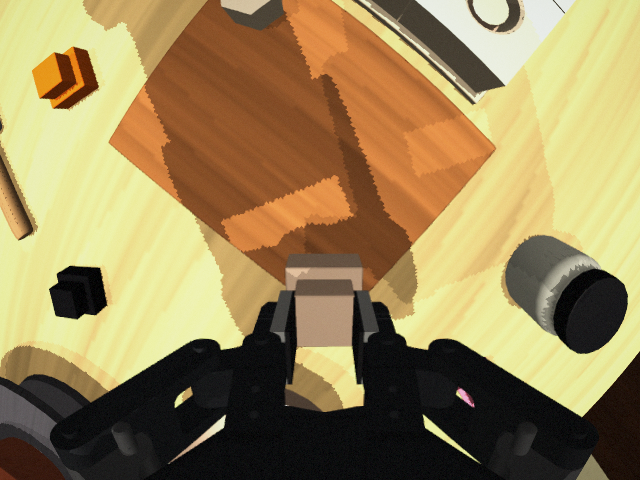

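Request:
{"op": "play_rows", "data": {"targets": "0.04 0.008 -0.01 0.14 0.9;0.08 0.017 -0.012 0.28 0.9;0.12 0.025 -0.012 0.42 0.9;0.16 0.033 -0.012 0.56 0.9;0.197 0.042 -0.012 0.698 0.9"}}

```text
time_s: 17.55
position: [0.5149, -0.0689, 0.1141]
tool_rot: [[0.088, 0.996, -0.002], [0.996, -0.088, 0.001], [0.001, -0.002, -1.0]]
ft_force: [-0.0, 0.4, -0.4]
grip_width: 0.0224
```

Request:
{"op": "play_rows", "data": {"targets": "0 0 0.005 0 0.9;0 0 0.01 0 0.9;0 0 0.01 0 0.9;0 0 0.01 0 0.9"}}

```text
time_s: 17.95
position: [0.5166, -0.0714, 0.1044]
tool_rot: [[0.083, 0.997, -0.001], [0.997, -0.083, 0.0], [0.0, -0.001, -1.0]]
ft_force: [0.0, -0.0, -0.6]
grip_width: 0.0229
```

```bash
python3 go.py 0.5143 -0.0707 0.062 85.3
```

```text
t 17.95 pos [ 0.5166 -0.0714  0.1044] psi 85.24 q6 -16.1 f [ 0.  -0.  -0.6] w 0.0229
shift [ 0.0005 -0.0023  0.0424] turn -0.001
```

Request:
{"op": "play_rows", "data": {"targets": "0 -0.002 0.01 -0.001 0.9;0 -0.002 0.02 -0.001 0.9;0 -0.002 0.023 -0.001 0.9;0 -0.002 0.023 -0.001 0.9"}}

```text
time_s: 18.35
position: [0.514, -0.0704, 0.0811]
tool_rot: [[0.082, 0.997, -0.001], [0.997, -0.082, 0.001], [0.0, -0.002, -1.0]]
ft_force: [0.8, -0.6, -0.4]
grip_width: 0.0225
```

```bash
python3 go.py 0.5143 -0.0707 0.062 85.3;python3 - <<'E'
from h import *
w=eyes.get_image('wrist');save('w15.png',w['pixels'])
E
```

```text
t 18.35 pos [ 0.514  -0.0704  0.0811] psi 85.32 q6 -16.2 f [ 0.8 -0.6 -0.4] w 0.0225
shift [-0.0003  0.0003  0.0191] turn 0.0003
```

View pics/w15.png

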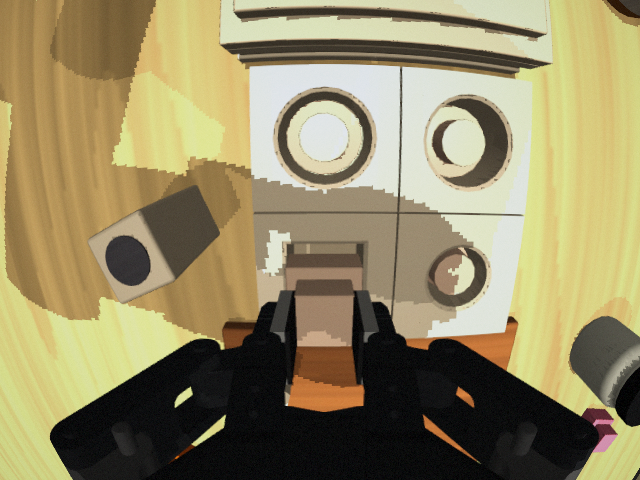

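Request:
{"op": "play_rows", "data": {"targets": "0 0.0005 0.005 0 0.9;0 0.0005 0.01 0 0.9;0 0.0005 0.015 0 0.9;0 0.0005 0.018 0 0.9;0 0.0005 0.018 0 0.9"}}

```text
time_s: 18.9
position: [0.5146, -0.0703, 0.0634]
tool_rot: [[0.081, 0.997, -0.001], [0.997, -0.081, 0.0], [0.0, -0.001, -1.0]]
ft_force: [-0.0, -0.0, -0.9]
grip_width: 0.0228
```

```bash
python3 go.py 0.5143 -0.0707 0.062 85.3
```

```text
t 18.9 pos [ 0.5146 -0.0703  0.0634] psi 85.33 q6 -16.2 f [-0.  -0.  -0.9] w 0.0228
shift [-0.0004 -0.0003  0.0014] turn 0.0005
```

Request:
{"op": "play_rows", "data": {"targets": "0 0 0 0 0.4;0 0 0 0 0.4;0 0 0 0 0.4;0 0 0 0 0.4"}}

```text
time_s: 19.3
position: [0.515, -0.0704, 0.0641]
tool_rot: [[0.081, 0.997, 0.0], [0.997, -0.081, -0.0], [-0.0, 0.0, -1.0]]
ft_force: [-0.3, -0.6, -0.1]
grip_width: 0.0511
```

Request:
{"op": "play_rows", "data": {"targets": "0 0 -0.03 0 0.4;0 0 -0.06 0 0.4;-0.03 0.02 -0.1 0 0.4;-0.06 0.03 -0.13 0 0.4;-0.06 0.03 -0.13 0 0.4"}}

```text
time_s: 19.8
position: [0.5422, -0.1364, 0.1982]
tool_rot: [[0.084, 0.996, 0.008], [0.996, -0.084, -0.005], [-0.004, 0.009, -1.0]]
ft_force: [-1.0, -0.0, 0.0]
grip_width: 0.0513
```

Request:
{"op": "play_rows", "data": {"targets": "0 0 0 0 0.4;0 0 0 0 0.4;0 0 0 0 0.4"}}

```text
time_s: 20.1
position: [0.5393, -0.1317, 0.1929]
tool_rot: [[0.081, 0.997, -0.002], [0.997, -0.081, 0.001], [0.001, -0.002, -1.0]]
ft_force: [-0.3, -0.8, -0.4]
grip_width: 0.0513
```

Run:
```python
from h import *
s=status.observe();w=eyes.get_image('wrist');save('w16.png',w['pixels']);p,R=s['position'],s['tool_rot'];print(s['time_s'],p)
C=wcloud(w,p,R);v,u=np.mgrid[:480,:640]
L=wplane(w,p,R,.046)
holes=dict(large=(.5889,-.0054),full=(.5203,.0002),small=(.5836,-.0742),square=(.5147,-.0686))
for n,(x,y) in holes.items():
    m=(np.hypot(C[...,0]-x,C[...,1]-y)<.018)&(C[...,2]>.04)&(C[...,2]<.052)
    cs,_=cv2.findContours(m.astype(np.uint8),0,cv2.CHAIN_APPROX_NONE);c=max(cs,key=cv2.contourArea)
    q=L[c[:,0,1],c[:,0,0],:2].astype(np.float32);r=cv2.minAreaRect(q)
    print(n,'topz',np.median(C[m][:,2]).round(4),'std',C[m][:,2].std().round(4),'off mm',((np.array(r[0])-(x,y))*1e3).round(1),np.round(r[1],4),round(r[2],1))
L=wplane(w,p,R,.062);m=(C[...,2]>.057)&(C[...,2]<.07)&(C[...,1]>.04)&(C[...,0]>.47)&(C[...,0]<.66)
print('batt z',np.median(C[m][:,2]))
```

```text
20.1 [ 0.53928017 -0.13167956  0.192879  ]
large topz 0.0472 std 0.0012 off mm [-0.6  0.1] [0.0244 0.0235] 60.0
full topz 0.0472 std 0.0012 off mm [-0.8  0.1] [0.0238 0.024 ] 3.3
small topz 0.0472 std 0.0022 off mm [-0.1 -0.2] [0.0233 0.0239] 27.1
square topz 0.0472 std 0.001 off mm [ 0.1 -1.7] [0.0237 0.0251] 84.9
batt z nan
  return _methods._mean(a, axis=axis, dtype=dtype,
  ret = ret.dtype.type(ret / rcount)
```

View pics/w16.png

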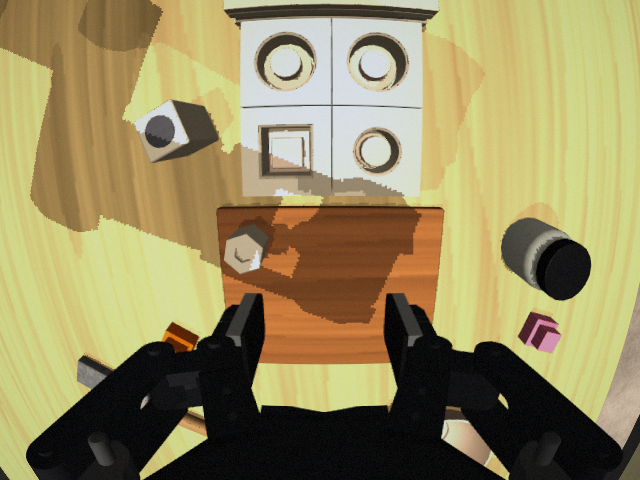

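All three knobs are seated, with tops at 47 mm, the same as the loaded knob. One last check of the batt, using the top view.

Run:
```python
from h import *
d=eyes.get_image('top');save('t5.png',cv2.resize(d['pixels'][170:320,225:495],None,fx=2.9,fy=2.9,interpolation=cv2.INTER_CUBIC))
P=cloud(d);Z=P[...,2]
m=(Z>.0565)&(Z<.07)&(P[...,1]>.03)&(P[...,1]<.23)&(P[...,0]>.46)&(P[...,0]<.67)
cs,_=cv2.findContours(m.astype(np.uint8),0,cv2.CHAIN_APPROX_NONE);c=max(cs,key=cv2.contourArea)
q=np.array([ray(d,u,v,.062)[:2] for u,v in c[:,0]],np.float32);r=cv2.minAreaRect(q);print(r,'z',np.median(Z[m]),'vs stack',np.array(r[0])-(.5664,.1333))
q=P[m];A=np.c_[q[:,:2],np.ones(len(q))];print('tilt',np.linalg.lstsq(A,q[:,2],rcond=None)[0])
```

```text
((0.5654990077018738, 0.1312539130449295), (0.15779812633991241, 0.15251196920871735), 85.08248901367188) z 0.06262758352919623 vs stack [-0.00090099 -0.00204609]
tilt [-0.00174749 -0.00038278  0.06373846]
```

View pics/t5.png

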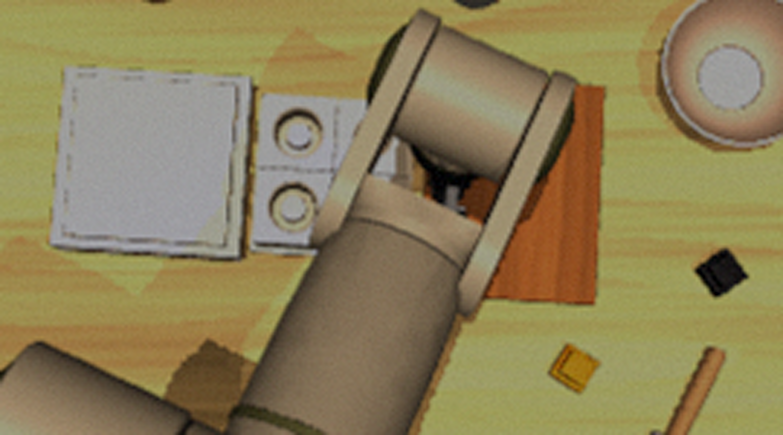

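The batt lies flat, about 2 mm from the stack's centre, and the arm touches nothing. Handing in.

```bash
python3 -c "
from rig import env
print(env.close_job())"
```

```text
the job is handed in; nothing more can be done
None
```

I pushed the batt along its edge with the open fingers onto the shelf stack. Then I picked up knob_large, knob_small and knob_square in turn, lowered each foot about 15 mm into its matching hole, and let go. I handed the job in after about 20 s of robot time.

Last checks before handing in:
- **Batt:** it lies flat, about 2 mm from the stack's centre. Its top is at 62.6 mm, against 62 mm expected.
- **Knobs:** all four tops, the loaded knob included, read 47 mm, against 46 mm expected. They sit 0.1–1.7 mm from their hole centres, knob_square being the farthest off. The loaded knob has not visibly moved.
- **Bystanders:** I saw no bystander move in the pictures, but did not measure them again. The arm was clear of everything.

No check failed. The only disagreement was 1–2 mm between the top and wrist cameras on where the knobs stood; I used the wrist camera.

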